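# Load the argon purge tote and set its bleed cap

### The arm

A 6-joint arm with a two-finger parallel gripper is mounted at the origin on the work surface. World frame = base frame: x ahead of the robot, y to its left, z up, the work surface at z = 0. Lengths are in m, angles in rad, forces in N, time in s.
With the tool pointing down it reaches from about 0.35 to 0.975 m from the base axis. Payload 4.9 kg.
Tool frame: the origin (TCP) lies on the centre line of the jaws, within the pads' length; the fingertips stand 17 mm ahead of it and the grasp point (between the pads) lies 2 mm behind it; x points along the fingers, y is the direction in which the jaws open and shut, and the axes are right-handed (so a half turn about x gives the same grasp; the last joint's range is limited). The gripper opens to 85 mm and grips with 20 to 120 N. Pads are 22 mm wide; open, the fingers measure 114 mm over their backs; the gripper's body (76 mm by 85 mm) begins 54 mm behind the grasp point. The pads swing forward as they close: fully open they stand 13 mm farther back than shut.
Start: joints at [-1.359, 0.053, 1.613, -0, 1.476, -0.119], TCP at [0.203, -0.591, 0.248] pointing down, gripper open.
Joint ranges: [-3.01, 3.01], [-1.01, 2.22], [0.06, 2.58], [-1.02, 4.17], [0.09, 2.62], [-3.14, 3.14]. Speed limits (rad/s): [2.57, 2.57, 3.14, 3.14, 3.14, 3.14].

### API

Orientations are given as a unit quaternion [w, x, y, z].
In Python, from plant import status, viewer, manip gives the robot as it stands.
- The arm moves only by the tool drive_tool, never from a script. Its argument "plan" is a list of rows, each a list of 4 numbers: the shift along the tool's x, y, z in m, then the turn about the tool's x in units of 8 degrees (1.0 is 8 degrees). A call has 1 to 12 rows; each row is the pose to reach, as a shift and turn from the pose commanded when the call began, along the tool's axes at that moment; what a row does not reach only later rows make up. A row lasts 1/10 s, in which the tool goes at most 50 mm and 8.59 degrees, less where a joint would pass 70% of its speed; a pose out of reach is approached as far as the arm can. A call with a gripper value outside its range is refused whole. "fingers" is the finger opening in m, from 0 to 0.0854, set as the call begins (left out, the last holds). The fingers move at their own pace and stop on an object; the grip force is fixed at half the most. Time passes only in rows, so rows that repeat a pose let the fingers close. It gives the time, the measured TCP pose, the force and the opening at its end, in the units of the state.
- status.state(): the state, without advancing time (a new reading comes with each control period).
- viewer.grab_frame(name): name is "scene" or "top" or "wrist"; returns the picture (480x640x3 uint8, blue, green, red); there is no depth.
- viewer.calibration(name): a dict with "vfov" (degrees; the focal length in pixels is half the picture's height over the tangent of half this angle, whatever the lens; pixels are square), "cx", "cy" (the principal point, pixels), "rvec" (rotation vector, rad) and "tvec" (3), from world to camera coordinates, as OpenCV has them. Camera axes: x right, y down, z forward; pixel columns grow to the right and rows downward; lengths in m; the calibration is good to about 2 mm. A picture is of the moment at which its call begins: read the wrist's pose just before it. calibration takes no time and is no camera call; for the wrist camera it gives the pose at the moment of the call.
- manip.job_done(): hands the job in, once; it reports no verdict.
The state is a dict: "time": time; "joint_pos": joint angles; "joint_vel": joint speeds; "joint_efforts": joint torques, N m; "tool_pos": TCP position; "tool_rot": TCP orientation; "contact_force": force on the tool from outside, world axes, zero at the start; "ft_torque": the same for the moment, N m; "gripper_width": opening from 0.0 (shut) to 1.0 (fully open).
Only numpy, scipy, OpenCV 4.12 (cv2) and the standard library are available. Lean on these libraries where they do the work, as an engineer would, in place of code of your own. Each camera call takes 0.05 s, during which the arm holds its last target. There are 200 camera calls.

### The job

Set the two finished bored bungs from the chamfering machine's catch tray down into the open purge tote without dropping them, and leave the solid slug in the tray and the other things alone. Then screw the knurled bleed cap on the tote's standpipe clockwise until it bottoms out, and back it off a quarter turn. Keep the cap gripped there: the program finishes while holding the cap, without letting go.

Things in the scene. Friction and masses are not known exactly. Their poses are not given: they have to be found in the camera images.
- bung_a: finished weld bung: bare steel ring standing on its flat end, 32 mm outside diameter, 18 mm bore through it, 28 mm high, about 100 g. Origin at the centre of its underside, z up along the bore. Starts standing in the catch tray
- bung_b: second finished weld bung, identical to bung_a, also standing in the catch tray
- slug: solid scrap slug: bare steel disc 32 mm in diameter and 14 mm high, no bore, standing in the same tray in a row with the two bungs (row along the tray's x, about 65 mm apart, any order). Origin at the centre of its underside. It stays where it is
- tray: fixed open catch tray, 220 mm (its x) by 180 mm (its y), walls 20 mm high, 3 mm thick, floor 3 mm; origin at the centre of its underside on the bench. Along its -y side stands a fixed grey chamfering machine: box 150 (x) by 100 (y) by 125 mm high, centred 150 mm to -y of the tray's origin, with a round motor on top to 175 mm, and a chute lip 30 mm long over the tray's edge
- tote: fixed open steel purge tote, 180 mm (its x) by 150 mm (its y), walls 50 mm high and 4 mm thick, floor 4 mm thick; origin at the centre of its underside on the bench. A fixed upright gas standpipe 24 mm in diameter stands outside its +y side, its axis 115 mm to +y of the tote's origin, and carries the knurled cap
- cap (a joint): turn of the knurled bleed cap, rad: grows clockwise seen from above (screwing on), 0 to 3.2. At 3.2 it bottoms out on a hard stop; at 0 a stop keeps it from coming off. It is already started on its thread, at 0.5 to 1.9. About 0.06 N m of friction; stays where left; sinks 1 mm per rad
- cap_top (a point): centre of the top face of the knurled aluminium cap: round, 40 mm across, 30 mm high, ridged side, gripped at any yaw; top about 130 mm above the bench, only the 24 mm standpipe below it. Its z is up and it turns with the cap: a raised rib on the top (18 mm long, 4 wide, 3 high, look only) runs from the centre towards its +x
- hammer: loose hammer 260 mm long lying on the bench beyond the work; bystander, leave alone
- canister: loose can 60 mm in diameter and 120 mm high standing on the bench beyond the work; origin at the centre of its underside; bystander, leave alone
- wrench: loose wrench 170 mm long lying on the bench to the left of the tote; bystander, leave alone
Things that resemble listed ones, but are neither listed nor needed, are in the scene too. Leave any black or blue look-alike of the bung_b alone.

How it is judged:
By the outcome, as a careful person would: the job done as asked, in the order asked, and still so for the second after the job is handed in, while the arm keeps its last pose, push and grip.
It also fails if it takes over 72 s, if anything falls off the work surface, if the arm or the gripper's body presses on something with over 40 N, if the wrist force passes 120 N, or if a joint passes its speed limit or range.

## Working session

There is one attempt and no reset: what is moved stays moved. The work goes in short steps, Python scripts to look and compute and a tool call to move; the robot and the scene stay as the last step left them, time stands still between calls to the robot, and variables do not carry over. Pictures are saved under pics/ and viewed, about 8 in all and at most 12, crops included, and the job is handed in when it is done.

Besides the shell and the picture viewer there is one more tool, called after "Call:" by a JSON object that holds its "api" and its "payload", one argument or row to a line. drive_tool: Moves the arm, as the interface text tells. Its arguments: {"type":"object","properties":{"plan":{"type":"array","items":{"type":"array","items":{"type":"number"}}},"fingers":{"type":"number"}},"required":["plan"]}

```bash
mkdir -p pics; cat > h.py <<'E'
import numpy as np, cv2
from plant import status, viewer, manip
def K(c):
    f=240/np.tan(np.radians(c["vfov"])/2); return np.array([[f,0,c["cx"]],[0,f,c["cy"]],[0,0,1.]])
def ray(c,u,v,z):
    R=cv2.Rodrigues(np.array(c["rvec"],float))[0]; t=np.array(c["tvec"],float).ravel()
    d=R.T@np.linalg.inv(K(c))@[u,v,1]; o=-R.T@t
    return o+d*(z-o[2])/d[2]
def proj(c,p):
    return cv2.projectPoints(np.array(p,float).reshape(-1,3),np.array(c["rvec"],float),np.array(c["tvec"],float),K(c),None)[0].reshape(-1,2)
def Rt():
    from scipy.spatial.transform import Rotation as R
    s=status.state(); return np.array(s["tool_pos"]),R.from_quat(s["tool_rot"],scalar_first=True).as_matrix()
E
python3 - <<'E'
from h import *
print(status.state())
for n in ("scene","top"):
    print(n,viewer.calibration(n)); cv2.imwrite(f"pics/{n}0.png",viewer.grab_frame(n))
E
```

```text
{'time': 0.0, 'joint_pos': array([-1.35901386e+00,  5.33530230e-02,  1.61426063e+00,  7.79187879e-06,
        1.47597628e+00, -1.18979703e-01]), 'joint_vel': array([ 1.07751944e-03,  6.04256921e-04, -4.61264406e-04,  9.77877963e-05,
        2.78967978e-03, -1.23233878e-03]), 'joint_efforts': array([ 1.03076782e-03, -3.93674040e+01, -3.70179749e+01, -8.42919394e-05,
        6.90784946e-03, -1.39085509e-05]), 'tool_pos': array([ 0.20287155, -0.59055764,  0.24708528]), 'tool_rot': array([-0.11570391, -0.69742848, -0.11711493,  0.69748851]), 'contact_force': array([-0.05138295,  0.08955732, -0.12960707]), 'ft_torque': array([ 0.0594268 ,  0.00757277, -0.01591106]), 'gripper_width': 1.000993509755768}
scene {'vfov': 52.878172598228744, 'cx': 324.3417267477697, 'cy': 235.62192229146908, 'rvec': array([ 1.85519843,  1.8181982 , -0.62271612]), 'tvec': array([-0.13737306, -0.41956627,  1.46071637])}
top {'vfov': 53.056528927183315, 'cx': 328.4866477020292, 'cy': 237.21184425199797, 'rvec': array([ 2.15635832, -2.2088555 ,  0.05164077]), 'tvec': array([0.12365493, 0.6100138 , 1.1061316 ])}
```

View pics/top0.png

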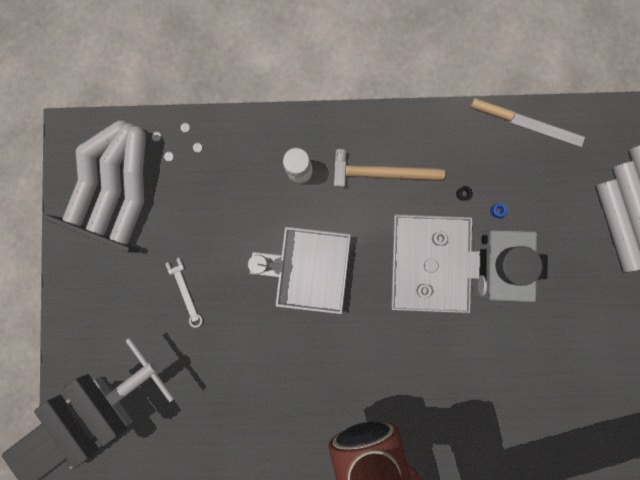

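View pics/scene0.png

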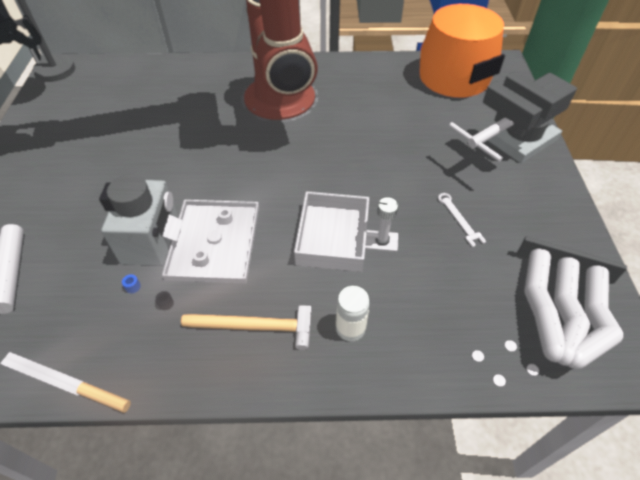

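The top view shows bored rings at about (440,239) and (425,291). The plain disc between them at (431,266) is the slug. The look-alikes are a black ring at (464,193) and a blue ring at (499,210), both outside the tray. The cap is at (258,264).

```bash
python3 - <<'E'
from h import *
c=viewer.calibration("top"); im=cv2.imread("pics/top0.png")
for n,u,v,z in [("a",440,238.5,.031),("b",425,291,.031),("slug",431,266,.017),("trayTL",394,216,.02),("trayTR",471,217,.02),("trayBR",470,312,.02),("trayBL",393,311,.02),("toteTL",286,228,.05),("toteTR",350,234,.05),("toteBR",342,313,.05),("toteBL",277,306,.05),("cap",258,262,.13)]:
    print(n,ray(c,u,v,z).round(4))
a=cv2.resize(im[205:320,380:500],None,fx=4,fy=4,interpolation=cv2.INTER_CUBIC)
b=cv2.resize(im[220:320,240:360],None,fx=4,fy=4,interpolation=cv2.INTER_CUBIC)
o=np.zeros((480,800,3),np.uint8); o[:460,:400]=a[:,:400]; o[:400,400:]=b[:,:400]
cv2.imwrite("pics/crop.png",o)
print(Rt(), viewer.calibration("wrist"))
E
```

```text
a [ 0.6028 -0.1487  0.031 ]
b [ 0.483  -0.1098  0.031 ]
slug [ 0.5399 -0.1284  0.017 ]
trayTL [ 0.6588 -0.0457  0.02  ]
trayTR [ 0.6519 -0.2252  0.02  ]
trayBR [ 0.4318 -0.2136  0.02  ]
trayBL [ 0.4381 -0.0363  0.02  ]
toteTL [0.6344 0.2051 0.05  ]
toteTR [0.6171 0.0593 0.05  ]
toteBR [0.4389 0.0821 0.05  ]
toteBL [0.4579 0.2287 0.05  ]
cap [0.5572 0.2574 0.13  ]
(array([ 0.20286703, -0.59058211,  0.24717154]), array([[-4.23429281e-04,  3.24822056e-01, -9.45775054e-01],
       [ 1.83358747e-03, -9.45773296e-01, -3.24822274e-01],
       [-9.99998229e-01, -1.87170055e-03, -1.95121547e-04]])) {'vfov': 65.52267530810106, 'cx': 316.37180020566853, 'cy': 238.4885540141987, 'rvec': array([-2.33828958,  1.66897106,  0.26790419]), 'tvec': array([-0.6239486 , -0.04032659,  0.3805796 ])}
```

View pics/crop.png

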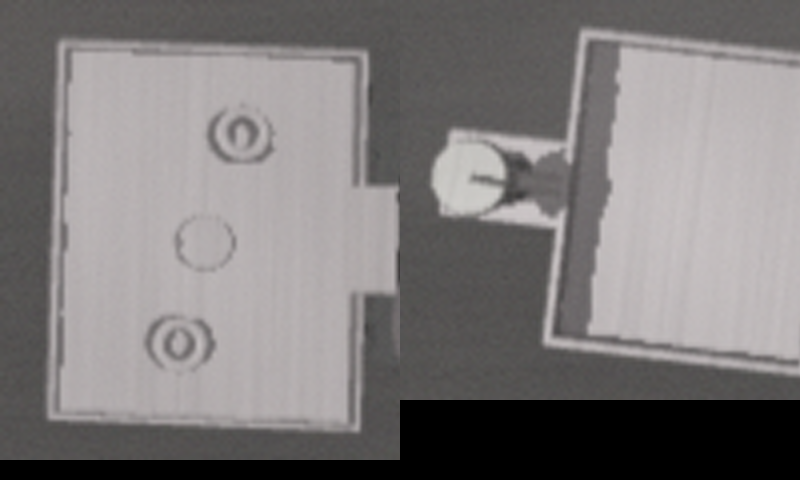

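The close crop confirms it: two bored rings and a plain disc between them. The cap's rib points roughly towards world -y.

```bash
cat >> h.py <<'E'
def go(p,yaw=None):
    """tool shift + turn units to reach world p with jaw (tool y) heading yaw deg"""
    t,R=Rt(); d=R.T@(np.array(p)-t); y=np.degrees(np.arctan2(R[1,1],R[0,1]))
    tr=0 if yaw is None else -((yaw-y+180)%360-180)/8
    print("shift",d.round(4),"turn",round(tr,2),"yaw now",y.round(1),"q",np.round(status.state()["joint_pos"],2))
E
python3 - <<'E'
from h import *
c=viewer.calibration("wrist");t,R=Rt()
Rc=cv2.Rodrigues(c["rvec"])[0]; print("cam in tool",R.T@(-Rc.T@c["tvec"]-t), (Rc@R).round(2))
go([.56,-.14,.25],-93)
E
```

```text
cam in tool [-0.12617979 -0.00021565 -0.08004238] [[-0.    1.    0.  ]
 [-0.31 -0.    0.95]
 [ 0.95  0.    0.31]]
shift [-0.0022 -0.3101 -0.4841] turn 2.74 yaw now -71.0 q [-1.36  0.05  1.61 -0.    1.48 -0.12]
```

Call:
{"api": "drive_tool", "payload": {
  "plan": [
    [-0.002, -0.026, -0.04, 0.23],
    [-0.002, -0.052, -0.081, 0.46],
    [-0.002, -0.078, -0.121, 0.69],
    [-0.002, -0.104, -0.161, 0.92],
    [-0.002, -0.13, -0.202, 1.15],
    [-0.002, -0.155, -0.242, 1.37],
    [-0.002, -0.181, -0.282, 1.6],
    [-0.002, -0.207, -0.323, 1.83],
    [-0.002, -0.233, -0.363, 2.06],
    [-0.002, -0.26, -0.403, 2.3],
    [-0.002, -0.285, -0.444, 2.5],
    [-0.002, -0.31, -0.484, 2.74]
  ],
  "fingers": 0.055
}}

```text
time: 1.3
tool_pos: [0.5608, -0.1387, 0.2499]
tool_rot: [0.019, -0.707, 0.019, 0.707]
contact_force: [1.6, 0.1, 0.6]
gripper_width: 0.642
```

Call:
{"api": "drive_tool", "payload": {
  "plan": [
    [0, 0, 0, 0],
    [0, 0, 0, 0],
    [0, 0, 0, 0]
  ]
}}

```text
time: 1.6
tool_pos: [0.5595, -0.1412, 0.2498]
tool_rot: [0.018, -0.707, 0.019, 0.707]
contact_force: [-0.4, -0.3, 0.7]
gripper_width: 0.645
```

```bash
python3 - <<'E'
from h import *
go([.56,-.14,.25],-93)
c=viewer.calibration("wrist"); im=viewer.grab_frame("wrist"); cv2.imwrite("pics/w1.png",im)
print(c, proj(c,[[.603,-.149,.031],[.483,-.11,.031],[.54,-.128,.017]]))
E
```

```text
shift [-0.0002 -0.0012 -0.0004] turn 0.0 yaw now -93.0 q [-0.38 -0.06  1.72 -0.    1.48  1.25]
{'vfov': 65.52267530810106, 'cx': 316.37180020566853, 'cy': 238.4885540141987, 'rvec': array([-1.99857402,  2.10632646,  0.33611019]), 'tvec': array([-0.11170654,  0.49664149,  0.55868405])} [[322.49817232 157.91928451]
 [289.56288379 280.59841667]
 [304.23000115 221.67635914]]
```

View pics/w1.png

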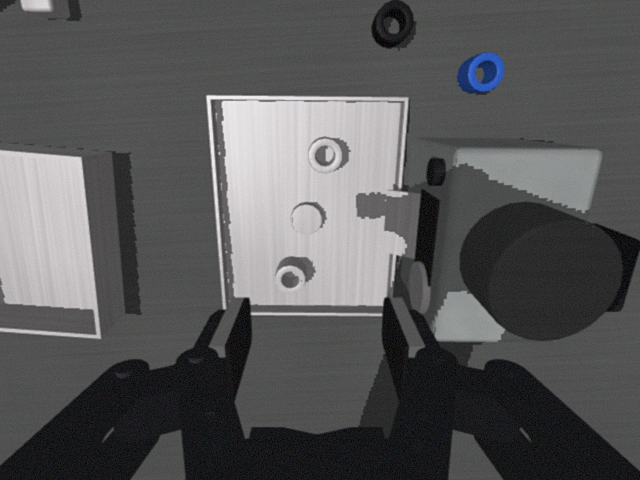

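```bash
python3 - <<'E'
from h import *
c=viewer.calibration("wrist"); im=cv2.imread("pics/w1.png")
for n,u,v,z in [("a",325,154,.031),("b",290,276.5,.031),("slug",308,216,.017)]: print(n,ray(c,u,v,z).round(4))
a=cv2.resize(im[125:305,240:380],None,fx=4,fy=4,interpolation=cv2.INTER_CUBIC)[:600]
for z,o in((.031,(0,255,0)),):
  for p in([.603,-.149],[.483,-.11]):
    th=np.linspace(0,6.28,40); q=proj(c,[[p[0]+.016*np.cos(t),p[1]+.016*np.sin(t),z] for t in th])
    cv2.polylines(a,[((q-[240,125])*4).astype(int)],True,o,1)
cv2.imwrite("pics/w1c.png",a[:590])
E
```

```text
a [ 0.6063 -0.1518  0.031 ]
b [ 0.4874 -0.1111  0.031 ]
slug [ 0.5456 -0.1325  0.017 ]
```

View pics/w1c.png

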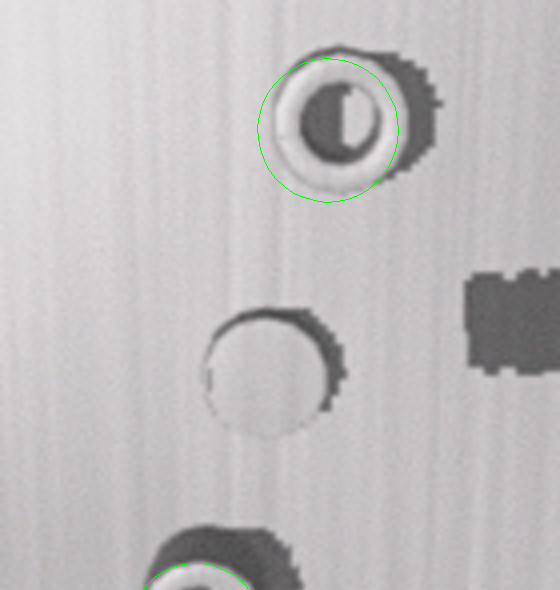

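```bash
python3 - <<'E'
from h import *
go([.6045,-.151,.024],-93)
E
```

```text
shift [ 0.226   0.007  -0.0457] turn -0.01 yaw now -93.0 q [-0.38 -0.06  1.72 -0.    1.48  1.25]
```

Call:
{"api": "drive_tool", "payload": {
  "plan": [
    [0.03, 0.003, -0.025, 0],
    [0.07, 0.008, -0.046, 0],
    [0.11, 0.008, -0.046, 0],
    [0.15, 0.008, -0.046, 0],
    [0.18, 0.008, -0.046, 0],
    [0.2, 0.008, -0.046, 0],
    [0.214, 0.008, -0.046, 0],
    [0.222, 0.008, -0.046, 0],
    [0.226, 0.008, -0.046, 0],
    [0.226, 0.008, -0.046, 0],
    [0.226, 0.008, -0.046, 0]
  ]
}}

```text
time: 2.75
tool_pos: [0.6065, -0.1515, 0.0257]
tool_rot: [-0.018, 0.708, -0.019, -0.706]
contact_force: [0.1, 0.0, 1.1]
gripper_width: 0.645
```

Call:
{"api": "drive_tool", "payload": {
  "plan": [
    [0, 0, 0, 0],
    [0, 0, 0, 0],
    [0, 0, 0, 0],
    [0, 0, 0, 0],
    [0, 0, 0, 0],
    [0, 0, 0, 0],
    [0, 0, 0, 0],
    [0, 0, 0, 0],
    [0, 0, 0, 0],
    [0, 0, 0, 0]
  ],
  "fingers": 0.022
}}

```text
time: 3.75
tool_pos: [0.6065, -0.1513, 0.0256]
tool_rot: [-0.018, 0.708, -0.018, -0.706]
contact_force: [-0.5, 0.6, 6.2]
gripper_width: 0.343
```

Call:
{"api": "drive_tool", "payload": {
  "plan": [
    [-0.005, 0, 0, 0],
    [-0.015, 0, 0, 0],
    [-0.03, 0, 0, 0],
    [-0.05, 0, 0, 0],
    [-0.07, 0, 0, 0],
    [-0.08, 0, 0, 0],
    [-0.08, 0, 0, 0]
  ]
}}

```text
time: 4.45
tool_pos: [0.607, -0.1516, 0.1072]
tool_rot: [-0.018, 0.708, -0.019, -0.705]
contact_force: [0.7, -0.4, 0.1]
gripper_width: 0.342
```

```bash
python3 - <<'E'
from h import *
go([.582,.138,.105],-97)
s=status.state(); print(s["contact_force"],s["gripper_width"])
im=viewer.grab_frame("wrist"); cv2.imwrite("pics/w2.png",im[120:])
E
```

```text
shift [ 0.0016 -0.2879  0.04  ] turn 0.5 yaw now -93.0 q [-0.36  0.17  1.73  0.    1.24  1.26]
[ 0.69592526 -0.38909312  0.09837208] 0.34196962671446307
```

View pics/w2.png

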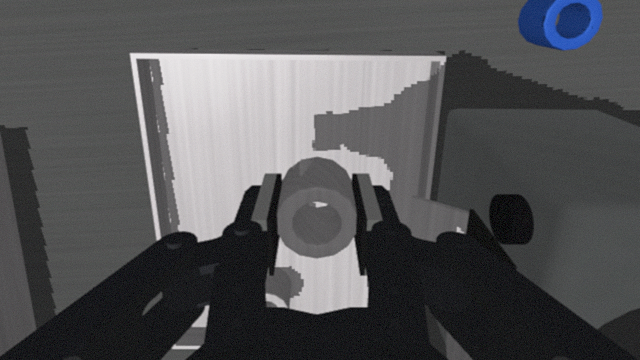

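Call:
{"api": "drive_tool", "payload": {
  "plan": [
    [0, -0.012, 0.002, 0],
    [0, -0.04, 0.006, 0.1],
    [0, -0.075, 0.01, 0.1],
    [0, -0.11, 0.015, 0.2],
    [0, -0.145, 0.02, 0.2],
    [0, -0.18, 0.025, 0.3],
    [0, -0.215, 0.03, 0.4],
    [0, -0.25, 0.035, 0.4],
    [0, -0.275, 0.039, 0.5],
    [0, -0.288, 0.04, 0.5],
    [0, -0.288, 0.04, 0.5],
    [0, -0.288, 0.04, 0.5]
  ]
}}

```text
time: 5.7
tool_pos: [0.5802, 0.1382, 0.1036]
tool_rot: [0.043, -0.705, 0.043, 0.706]
contact_force: [-0.1, -0.3, 0.2]
gripper_width: 0.341
```

Call:
{"api": "drive_tool", "payload": {
  "plan": [
    [0.015, 0, 0, 0],
    [0.035, 0, 0, 0],
    [0.05, 0, 0, 0],
    [0.06, 0, 0, 0],
    [0.068, 0, 0, 0],
    [0.074, 0, 0, 0],
    [0.076, 0, 0, 0],
    [0.077, 0, 0, 0],
    [0.077, 0, 0, 0],
    [0.077, 0, 0, 0]
  ]
}}

```text
time: 6.7
tool_pos: [0.581, 0.1387, 0.028]
tool_rot: [-0.043, 0.706, -0.043, -0.705]
contact_force: [1.0, 0.3, -0.7]
gripper_width: 0.345
```

Call:
{"api": "drive_tool", "payload": {
  "plan": [
    [0.001, 0, 0, 0],
    [0.001, 0, 0, 0],
    [0.001, 0, 0, 0]
  ]
}}

```text
time: 7.0
tool_pos: [0.5808, 0.1387, 0.0266]
tool_rot: [-0.043, 0.706, -0.043, -0.706]
contact_force: [0.6, 0.5, -0.1]
gripper_width: 0.345
```

Call:
{"api": "drive_tool", "payload": {
  "plan": [
    [0.001, 0, 0, 0],
    [0.001, 0, 0, 0],
    [0.001, 0, 0, 0]
  ]
}}

```text
time: 7.3
tool_pos: [0.5809, 0.1387, 0.0266]
tool_rot: [-0.043, 0.706, -0.043, -0.706]
contact_force: [-1.9, 0.6, 6.9]
gripper_width: 0.347
```

Contact at exactly the expected height (0.0266). Release.

Call:
{"api": "drive_tool", "payload": {
  "plan": [
    [0, 0, 0, 0],
    [0, 0, 0, 0],
    [0, 0, 0, 0],
    [0, 0, 0, 0],
    [0, 0, 0, 0],
    [-0.01, 0, 0, 0],
    [-0.025, 0, 0, 0],
    [-0.045, 0, 0, 0],
    [-0.065, 0, 0, 0],
    [-0.085, 0, 0, 0],
    [-0.095, 0, 0, 0],
    [-0.095, 0, 0, 0]
  ],
  "fingers": 0.055
}}

```text
time: 8.5
tool_pos: [0.5822, 0.1388, 0.1235]
tool_rot: [-0.043, 0.708, -0.043, -0.704]
contact_force: [0.8, 0.5, -0.3]
gripper_width: 0.644
```

```bash
python3 - <<'E'
from h import *
go([.486,-.111,.12],-93)
im=viewer.grab_frame("wrist"); cv2.imwrite("pics/w3.png",im)
E
```

```text
shift [0.0028 0.2596 0.0652] turn -0.5 yaw now -97.0 q [0.11 0.1  1.78 0.   1.26 1.8 ]
```

View pics/w3.png

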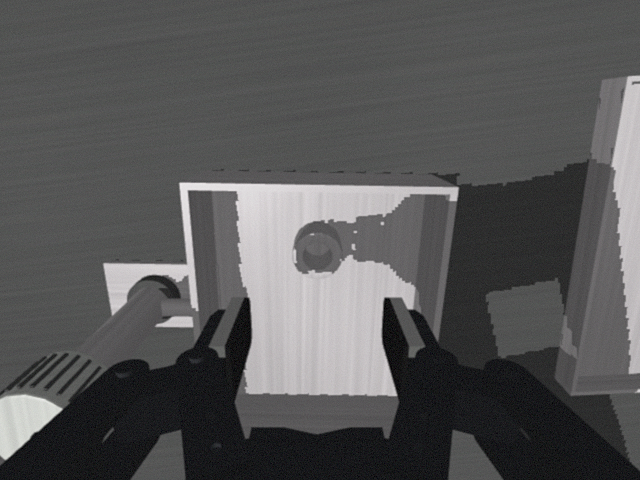

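Bung_a stands upright in the tote at pixel (318,250). Next is bung_b.

Call:
{"api": "drive_tool", "payload": {
  "plan": [
    [0.003, 0.02, 0.005, 0],
    [0.003, 0.06, 0.015, -0.1],
    [0.003, 0.1, 0.025, -0.2],
    [0.003, 0.14, 0.035, -0.3],
    [0.003, 0.18, 0.045, -0.4],
    [0.003, 0.22, 0.055, -0.5],
    [0.003, 0.25, 0.063, -0.5],
    [0.003, 0.26, 0.065, -0.5],
    [0.003, 0.26, 0.065, -0.5],
    [0.003, 0.26, 0.065, -0.5]
  ]
}}

```text
time: 9.55
tool_pos: [0.4845, -0.1108, 0.1167]
tool_rot: [0.019, -0.707, 0.018, 0.707]
contact_force: [0.5, -0.6, -0.2]
gripper_width: 0.644
```

Call:
{"api": "drive_tool", "payload": {
  "plan": [
    [0.02, 0, 0, 0],
    [0.045, 0, 0, 0],
    [0.065, 0, 0, 0],
    [0.08, 0, 0, 0],
    [0.088, 0, 0, 0],
    [0.094, 0, 0, 0],
    [0.096, 0, 0, 0],
    [0.096, 0, 0, 0],
    [0.096, 0, 0, 0]
  ]
}}

```text
time: 10.45
tool_pos: [0.4852, -0.1117, 0.0221]
tool_rot: [-0.018, 0.707, -0.018, -0.706]
contact_force: [0.3, -0.7, -0.2]
gripper_width: 0.646
```

Call:
{"api": "drive_tool", "payload": {
  "plan": [
    [0, 0, 0, 0],
    [0, 0, 0, 0],
    [0, 0, 0, 0],
    [0, 0, 0, 0],
    [0, 0, 0, 0],
    [0, 0, 0, 0],
    [0, 0, 0, 0],
    [0, 0, 0, 0],
    [0, 0, 0, 0],
    [0, 0, 0, 0]
  ],
  "fingers": 0.022
}}

```text
time: 11.45
tool_pos: [0.4852, -0.1119, 0.0222]
tool_rot: [-0.018, 0.707, -0.019, -0.706]
contact_force: [-1.0, 0.2, 5.8]
gripper_width: 0.349
```

Call:
{"api": "drive_tool", "payload": {
  "plan": [
    [-0.005, 0, 0, 0],
    [-0.015, 0, 0, 0],
    [-0.03, 0, 0, 0],
    [-0.05, 0, 0, 0],
    [-0.07, 0, 0, 0],
    [-0.085, 0, 0, 0],
    [-0.085, 0, 0, 0]
  ]
}}

```text
time: 12.15
tool_pos: [0.4861, -0.1122, 0.1091]
tool_rot: [-0.018, 0.709, -0.019, -0.705]
contact_force: [0.4, -0.8, -0.9]
gripper_width: 0.345
```

```bash
python3 - <<'E'
from h import *
go([.492,.15,.105],-97)
E
```

```text
shift [ 0.0036 -0.2621  0.0076] turn 0.5 yaw now -93.0 q [-0.38 -0.13  2.03 -0.    1.23  1.25]
```

Call:
{"api": "drive_tool", "payload": {
  "plan": [
    [0, -0.012, 0, 0],
    [0, -0.035, 0.001, 0.1],
    [0, -0.065, 0.002, 0.1],
    [0, -0.1, 0.003, 0.2],
    [0, -0.135, 0.004, 0.2],
    [0, -0.17, 0.005, 0.3],
    [0, -0.205, 0.006, 0.4],
    [0, -0.235, 0.007, 0.4],
    [0, -0.255, 0.008, 0.5],
    [0, -0.262, 0.008, 0.5],
    [0, -0.262, 0.008, 0.5],
    [0, -0.262, 0.008, 0.5]
  ]
}}

```text
time: 13.35
tool_pos: [0.4896, 0.15, 0.1055]
tool_rot: [0.043, -0.705, 0.043, 0.706]
contact_force: [-0.4, 0.7, -0.9]
gripper_width: 0.349
```

Call:
{"api": "drive_tool", "payload": {
  "plan": [
    [0.015, 0, 0, 0],
    [0.035, 0, 0, 0],
    [0.05, 0, 0, 0],
    [0.06, 0, 0, 0],
    [0.068, 0, 0, 0],
    [0.074, 0, 0, 0],
    [0.077, 0, 0, 0],
    [0.079, 0, 0, 0],
    [0.079, 0, 0, 0],
    [0.079, 0, 0, 0]
  ]
}}

```text
time: 14.35
tool_pos: [0.4905, 0.1506, 0.0278]
tool_rot: [-0.043, 0.706, -0.043, -0.705]
contact_force: [0.3, -0.4, -0.5]
gripper_width: 0.345
```

Call:
{"api": "drive_tool", "payload": {
  "plan": [
    [0.001, 0, 0, 0],
    [0.002, 0, 0, 0],
    [0.003, 0, 0, 0],
    [0.003, 0, 0, 0],
    [0.003, 0, 0, 0]
  ]
}}

```text
time: 14.85
tool_pos: [0.49, 0.1505, 0.0243]
tool_rot: [0.043, -0.706, 0.043, 0.706]
contact_force: [-0.7, -0.1, -0.8]
gripper_width: 0.343
```

Call:
{"api": "drive_tool", "payload": {
  "plan": [
    [0.001, 0, 0, 0],
    [0.0015, 0, 0, 0],
    [0.0015, 0, 0, 0],
    [0.0015, 0, 0, 0]
  ]
}}

```text
time: 15.25
tool_pos: [0.4902, 0.1505, 0.0232]
tool_rot: [-0.043, 0.706, -0.043, -0.706]
contact_force: [-2.1, -0.8, 4.4]
gripper_width: 0.353
```

Call:
{"api": "drive_tool", "payload": {
  "plan": [
    [0, 0, 0, 0],
    [0, 0, 0, 0],
    [0, 0, 0, 0],
    [0, 0, 0, 0],
    [0, 0, 0, 0],
    [-0.01, 0, 0, 0],
    [-0.03, 0, 0, 0],
    [-0.065, 0, 0, 0],
    [-0.105, 0, 0, 0],
    [-0.145, 0, 0, 0],
    [-0.185, 0, 0, 0],
    [-0.21, 0, 0, 0]
  ],
  "fingers": 0.055
}}

```text
time: 16.45
tool_pos: [0.4911, 0.1507, 0.2377]
tool_rot: [-0.043, 0.708, -0.042, -0.704]
contact_force: [1.1, 0.1, 0.5]
gripper_width: 0.643
```

Call:
{"api": "drive_tool", "payload": {
  "plan": [
    [-0.01, -0.02, 0.01, 0],
    [-0.01, -0.05, 0.01, 0],
    [-0.01, -0.07, 0.01, 0],
    [-0.01, -0.08, 0.01, 0],
    [-0.01, -0.08, 0.01, 0],
    [-0.01, -0.08, 0.01, 0]
  ],
  "fingers": 0.07
}}

```text
time: 17.05
tool_pos: [0.4897, 0.2306, 0.2428]
tool_rot: [0.043, -0.706, 0.043, 0.706]
contact_force: [-0.2, -0.4, -0.4]
gripper_width: 0.822
```

```bash
python3 - <<'E'
from h import *
c=viewer.calibration("wrist"); go([.555,.2575,.2])
im=viewer.grab_frame("wrist"); cv2.imwrite("pics/w4.png",im)
print(proj(c,[[.557,.2574,.13],[.551,.258,.13]]))
E
```

```text
shift [ 0.0428 -0.0346 -0.0615] turn 0 yaw now -97.0 q [ 0.3  -0.14  1.81 -0.    1.47  2.  ]
[[260.75503522 144.04485531]
 [261.41172884 153.9328926 ]]
```

View pics/w4.png

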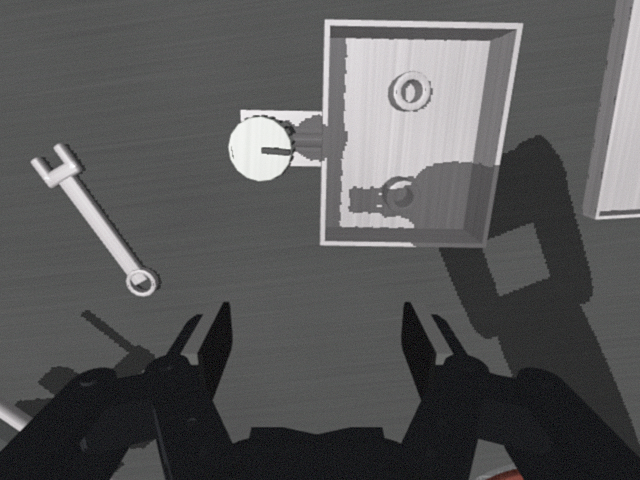

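Both bungs stand in the tote, at (411,91) and (399,192). The cap centre is at about (261,149), with its rib pointing right towards the tote.

```bash
python3 - <<'E'
from h import *
c=viewer.calibration("wrist")
im=cv2.imread("pics/w4.png",0); m=(im>205).astype(np.uint8); m[:, :220]=0; m[:,296:]=0; m[:110]=0; m[186:]=0
n,l,s,ce=cv2.connectedComponentsWithStats(m); i=1+s[1:,4].argmax(); print(s[i],ce[i])
cn=max(cv2.findContours((l==i).astype(np.uint8),0,1)[0],key=len); e=cv2.minEnclosingCircle(cn); print(e)
p=ray(c,*e[0],.13); print(p, ray(c,e[0][0]-e[1],e[0][1],.13)-p)
p1=ray(c,264,150.3,.133);p2=ray(c,291,152,.133);print(p1,p2,np.degrees(np.arctan2(*(p2-p1)[[1,0]])))
go([p[0],p[1],.21],83)
E
```

```text
[ 229  110   67   71 3182] [259.85197989 144.15556254]
((266.5, 140.5), 41.01838684082031)
[0.55872516 0.25323872 0.13      ] [0.00310242 0.02525352 0.        ]
[0.55325346 0.25532434 0.133     ] [0.55020322 0.23892207 0.133     ] -100.53465403385856
shift [ 0.0327 -0.0311 -0.0657] turn -22.5 yaw now -97.0 q [ 0.3  -0.14  1.81 -0.    1.47  2.  ]
```

Call:
{"api": "drive_tool", "payload": {
  "plan": [
    [0.003, -0.004, -0.008, -1],
    [0.006, -0.01, -0.02, -2],
    [0.01, -0.017, -0.03, -3],
    [0.015, -0.024, -0.042, -4],
    [0.02, -0.03, -0.053, -5],
    [0.025, -0.034, -0.06, -6],
    [0.03, -0.034, -0.06, -7],
    [0.03, -0.034, -0.06, -8],
    [0.03, -0.034, -0.06, -9],
    [0.03, -0.034, -0.06, -10],
    [0.03, -0.034, -0.06, -11],
    [0.03, -0.034, -0.06, -12]
  ]
}}

```text
time: 18.3
tool_pos: [0.5536, 0.2564, 0.2128]
tool_rot: [-0.497, -0.503, -0.497, 0.503]
contact_force: [0.5, -0.2, 0.6]
gripper_width: 0.816
```

Call:
{"api": "drive_tool", "payload": {
  "plan": [
    [0, 0, 0, -1],
    [0, 0, 0, -2],
    [0, 0, 0, -3],
    [0, 0, 0, -4],
    [0, 0, 0, -5],
    [0, 0, 0, -6],
    [0, 0, 0, -7],
    [0, 0, 0, -8],
    [0, 0, 0, -9],
    [0, 0, 0, -10],
    [0, 0, 0, -10.5],
    [0, 0, 0, -10.5]
  ]
}}

```text
time: 19.5
tool_pos: [0.5536, 0.2565, 0.2128]
tool_rot: [0.706, 0.043, 0.706, -0.044]
contact_force: [-0.6, -0.4, -0.3]
gripper_width: 0.82
```

```bash
python3 - <<'E'
from h import *
go([.553,.257,.119],83)
E
```

```text
shift [ 0.0938  0.0004 -0.0006] turn -0.01 yaw now 82.9 q [ 0.31  0.04  1.68 -0.    1.42 -1.14]
```

Call:
{"api": "drive_tool", "payload": {
  "plan": [
    [0.02, 0, -0.001, 0],
    [0.045, 0, -0.001, 0],
    [0.065, 0, -0.001, 0],
    [0.08, 0, -0.001, 0],
    [0.088, 0, -0.001, 0],
    [0.092, 0, -0.001, 0],
    [0.094, 0, -0.001, 0],
    [0.094, 0, -0.001, 0],
    [0.094, 0, -0.001, 0]
  ]
}}

```text
time: 20.4
tool_pos: [0.5531, 0.2579, 0.1198]
tool_rot: [0.706, 0.043, 0.705, -0.043]
contact_force: [-0.2, -0.7, 0.1]
gripper_width: 0.817
```

Call:
{"api": "drive_tool", "payload": {
  "plan": [
    [0, 0, 0, 0],
    [0, 0, 0, 0],
    [0, 0, 0, 0],
    [0, 0, 0, 0],
    [0, 0, 0, 0],
    [0, 0, 0, 0],
    [0, 0, 0, 0],
    [0, 0, 0, 0],
    [0, 0, 0, 0],
    [0, 0, 0, 0]
  ],
  "fingers": 0.028
}}

```text
time: 21.4
tool_pos: [0.5529, 0.2584, 0.1198]
tool_rot: [0.706, 0.044, 0.705, -0.042]
contact_force: [-1.0, 3.3, 5.6]
gripper_width: 0.45
```

```bash
cat > s.py <<'E'
from h import *
s=status.state(); t,R=Rt()
print(s["time"],"yaw",np.degrees(np.arctan2(R[1,1],R[0,1])).round(2),"F",s["contact_force"].round(1),"T",s["ft_torque"].round(2),"p",t.round(4),"w",round(s["gripper_width"],3),"j6",s["joint_pos"][5].round(2),"e",s["joint_efforts"].round(2)[[0,5]])
E
python3 s.py; python3 -c "
from h import *
cv2.imwrite('pics/w5.png',viewer.grab_frame('wrist'))"
```

```text
21.4 yaw 83.04 F [-1.   3.3  5.6] T [0.59 0.21 0.  ] p [0.5529 0.2584 0.1198] w 0.45 j6 -1.13 e [-2.51 -0.  ]
```

View pics/w5.png

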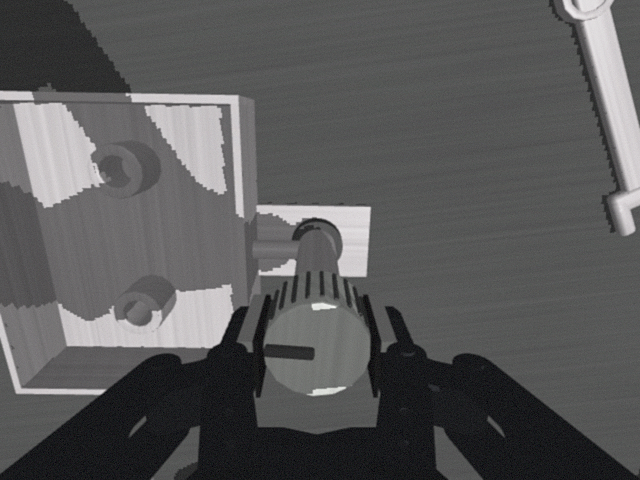

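Firmly gripped. The rib points left in the wrist image, with its inner end at (313,353) and outer end at (265,350), so any slip will show as it moving in the image.

Call:
{"api": "drive_tool", "payload": {
  "plan": [
    [0.0001, 0, 0, 0.7],
    [0.0002, 0, 0, 1.5],
    [0.0003, 0, 0, 2.3],
    [0.0004, 0, 0, 3.1],
    [0.0005, 0, 0, 4],
    [0.0007, 0, 0, 5],
    [0.0008, 0, 0, 6],
    [0.001, 0, 0, 7],
    [0.0011, 0, 0, 8],
    [0.0011, 0, 0, 8]
  ]
}}

```text
time: 22.45
tool_pos: [0.5535, 0.2592, 0.1187]
tool_rot: [0.575, 0.413, 0.575, -0.41]
contact_force: [1.0, 6.5, 4.7]
gripper_width: 0.453
```

```bash
python3 s.py
```

```text
22.45 yaw 18.9 F [1.  6.5 4.7] T [ 1.06 -0.12 -0.11] p [0.5535 0.2592 0.1187] w 0.453 j6 -0.02 e [-3.31  0.44]
```

Call:
{"api": "drive_tool", "payload": {
  "plan": [
    [0.0001, 0, 0, 0.5],
    [0.0001, 0, 0, 1],
    [0.0001, 0, 0, 1]
  ]
}}

```text
time: 22.75
tool_pos: [0.5536, 0.2592, 0.1186]
tool_rot: [0.546, 0.452, 0.545, -0.448]
contact_force: [1.9, 5.6, 2.7]
gripper_width: 0.448
```

```bash
python3 s.py
```

```text
22.75 yaw 10.97 F [1.9 5.6 2.7] T [ 1.03 -0.19 -0.08] p [0.5536 0.2592 0.1186] w 0.448 j6 0.12 e [-3.27  0.18]
```

Call:
{"api": "drive_tool", "payload": {
  "plan": [
    [0.0001, 0, 0, 0.5],
    [0.0001, 0, 0, 1],
    [0.0001, 0, 0, 1]
  ]
}}

```text
time: 23.05
tool_pos: [0.5537, 0.2592, 0.1185]
tool_rot: [0.513, 0.489, 0.513, -0.485]
contact_force: [2.9, 6.8, 1.9]
gripper_width: 0.451
```

```bash
python3 s.py
```

```text
23.05 yaw 2.97 F [2.9 6.8 1.9] T [ 1.1  -0.3  -0.05] p [0.5537 0.2592 0.1185] w 0.451 j6 0.26 e [-3.2   0.18]
```

Call:
{"api": "drive_tool", "payload": {
  "plan": [
    [0.0001, 0, 0, 0.5],
    [0.0001, 0, 0, 1],
    [0.0001, 0, 0, 1]
  ]
}}

```text
time: 23.35
tool_pos: [0.5538, 0.2592, 0.1183]
tool_rot: [0.478, 0.523, 0.478, -0.52]
contact_force: [2.9, 7.0, 1.8]
gripper_width: 0.451
```

```bash
python3 s.py
```

```text
23.35 yaw -5.04 F [2.9 7.  1.8] T [ 1.12 -0.29 -0.1 ] p [0.5538 0.2592 0.1183] w 0.451 j6 0.4 e [-3.1   0.18]
```

Call:
{"api": "drive_tool", "payload": {
  "plan": [
    [0.0001, 0, 0, 0.5],
    [0.0001, 0, 0, 1],
    [0.0001, 0, 0, 1]
  ]
}}

```text
time: 23.65
tool_pos: [0.5538, 0.2585, 0.1183]
tool_rot: [0.442, 0.554, 0.441, -0.551]
contact_force: [3.1, 4.3, 3.1]
gripper_width: 0.449
```

```bash
python3 s.py
```

```text
23.65 yaw -12.74 F [3.1 4.3 3.1] T [ 0.67 -0.3   1.51] p [0.5538 0.2585 0.1183] w 0.449 j6 0.54 e [-3.47  1.76]
```

Call:
{"api": "drive_tool", "payload": {
  "plan": [
    [0, 0, 0, 0.25],
    [0, 0, 0, 0.25]
  ]
}}

```text
time: 23.85
tool_pos: [0.5536, 0.2579, 0.1183]
tool_rot: [0.433, 0.561, 0.431, -0.559]
contact_force: [2.8, 2.9, 4.3]
gripper_width: 0.448
```

```bash
python3 s.py; python3 -c "
from h import *
cv2.imwrite('pics/w6.png',viewer.grab_frame('wrist')[200:420,200:440])"
```

```text
23.85 yaw -14.73 F [2.8 2.9 4.3] T [ 0.17 -0.3   1.58] p [0.5536 0.2579 0.1183] w 0.448 j6 0.57 e [-2.26  1.66]
```

View pics/w6.png

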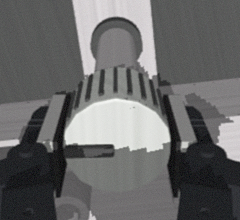

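Torque has saturated at about 1.55 N·m, so the cap is bottomed and the pads have begun to slip. I'll back off gently first, to find where the wind-up releases.

Call:
{"api": "drive_tool", "payload": {
  "plan": [
    [0, 0, 0, -0.12],
    [0, 0, 0, -0.12]
  ]
}}

```text
time: 24.1
tool_pos: [0.5536, 0.2579, 0.1182]
tool_rot: [0.436, 0.558, 0.435, -0.556]
contact_force: [4.1, 3.7, 5.2]
gripper_width: 0.451
```

```bash
python3 s.py
```

```text
24.1 yaw -13.92 F [4.1 3.7 5.2] T [ 0.32 -0.59  1.31] p [0.5536 0.2579 0.1182] w 0.451 j6 0.56 e [-1.88  1.22]
```

Call:
{"api": "drive_tool", "payload": {
  "plan": [
    [0, 0, 0, -0.12],
    [0, 0, 0, -0.12]
  ]
}}

```text
time: 24.3
tool_pos: [0.5537, 0.2579, 0.1183]
tool_rot: [0.44, 0.554, 0.44, -0.552]
contact_force: [2.7, 3.1, 5.2]
gripper_width: 0.452
```

```bash
python3 s.py
```

```text
24.3 yaw -13.02 F [2.7 3.1 5.2] T [ 0.35 -0.57  0.97] p [0.5537 0.2579 0.1183] w 0.452 j6 0.54 e [-1.64  0.91]
```

Call:
{"api": "drive_tool", "payload": {
  "plan": [
    [0, 0, 0, -0.25],
    [0, 0, 0, -0.25]
  ]
}}

```text
time: 24.5
tool_pos: [0.5537, 0.2579, 0.1183]
tool_rot: [0.449, 0.547, 0.449, -0.545]
contact_force: [3.7, 3.5, 4.9]
gripper_width: 0.45
```

```bash
python3 s.py
```

```text
24.5 yaw -11.13 F [3.7 3.5 4.9] T [ 0.3  -0.5   0.36] p [0.5537 0.2579 0.1183] w 0.45 j6 0.51 e [-1.02  0.22]
```

Call:
{"api": "drive_tool", "payload": {
  "plan": [
    [0, 0, 0, -0.12],
    [0, 0, 0, -0.12]
  ]
}}

```text
time: 24.7
tool_pos: [0.5537, 0.2579, 0.1182]
tool_rot: [0.454, 0.544, 0.453, -0.542]
contact_force: [3.8, 2.0, 4.9]
gripper_width: 0.448
```

```bash
python3 s.py
```

```text
24.7 yaw -10.25 F [3.8 2.  4.9] T [ 0.34 -0.54  0.04] p [0.5537 0.2579 0.1182] w 0.448 j6 0.49 e [-0.73 -0.05]
```

Call:
{"api": "drive_tool", "payload": {
  "plan": [
    [0, 0, 0, -0.12],
    [0, 0, 0, -0.12]
  ]
}}

```text
time: 24.9
tool_pos: [0.5537, 0.2579, 0.1183]
tool_rot: [0.458, 0.54, 0.458, -0.538]
contact_force: [2.3, 3.5, 5.8]
gripper_width: 0.452
```

```bash
python3 s.py
```

```text
24.9 yaw -9.3 F [2.3 3.5 5.8] T [ 0.32 -0.5  -0.04] p [0.5537 0.2579 0.1183] w 0.452 j6 0.48 e [-0.75 -0.06]
```

Torque crosses zero at a yaw of about -10.1°. So the target is +79.9°, which is -11.15 units, rising 1.5 mm.

Call:
{"api": "drive_tool", "payload": {
  "plan": [
    [-0.0001, 0, 0, -0.8],
    [-0.0002, 0, 0, -1.7],
    [-0.0003, 0, 0, -2.7],
    [-0.0005, 0, 0, -3.7],
    [-0.0006, 0, 0, -4.7],
    [-0.0008, 0, 0, -5.7],
    [-0.0009, 0, 0, -6.7],
    [-0.0011, 0, 0, -7.7],
    [-0.0012, 0, 0, -8.7],
    [-0.0013, 0, 0, -9.7],
    [-0.0014, 0, 0, -10.6],
    [-0.0015, 0, 0, -11.15]
  ]
}}

```text
time: 26.1
tool_pos: [0.5542, 0.2582, 0.1199]
tool_rot: [0.706, 0.062, 0.703, -0.06]
contact_force: [4.9, 3.9, 4.3]
gripper_width: 0.448
```

Call:
{"api": "drive_tool", "payload": {
  "plan": [
    [0, 0, 0, 0],
    [0, 0, 0, 0],
    [0, 0, 0, 0]
  ]
}}

```text
time: 26.4
tool_pos: [0.5542, 0.2582, 0.1199]
tool_rot: [0.706, 0.063, 0.703, -0.061]
contact_force: [5.6, 3.8, 3.8]
gripper_width: 0.45
```

```bash
python3 s.py; python3 -c "
from h import *
t=viewer.grab_frame('top');w=viewer.grab_frame('wrist')
o=np.zeros((480,800,3),np.uint8);o[:,:560]=cv2.resize(w[80:],(560,400))[:].shape and cv2.resize(w,(560,480));o[:220,560:]=w[200:420,200:440];o[240:460,560:]=t[200:420,250:490]
cv2.imwrite('pics/w7.png',o)"
```

```text
26.4 yaw 79.9 F [5.6 3.8 3.8] T [ 0.59 -0.92  0.04] p [0.5542 0.2582 0.1199] w 0.45 j6 -1.08 e [-1.    0.05]
```

View pics/w7.png

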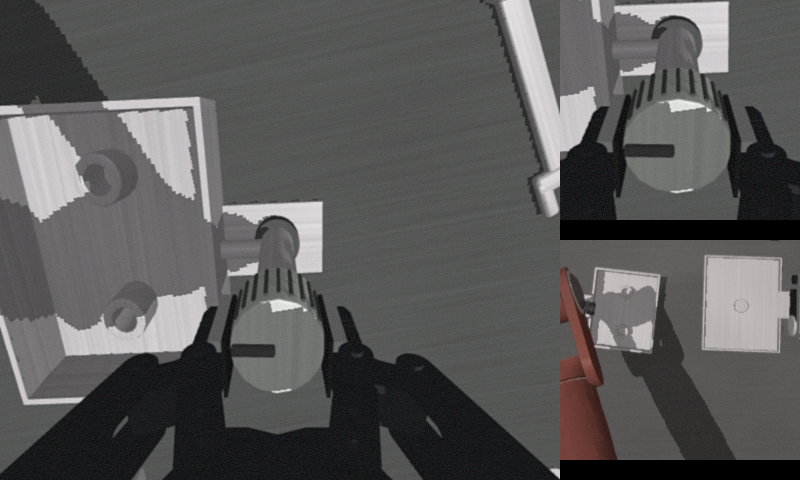

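Both bungs stand in the tote and the slug is alone in its place in the tray. The cap is still gripped, and the rib hasn't moved relative to the gripper since the stop (no slip while backing off). Handing in.

```bash
python3 -c "
from plant import manip
print(manip.job_done())"
```

```text
the job is handed in; nothing more can be done
None
```

I handed the job in at about 26.5 s. Both bungs are in the tote, and the cap was tightened to its stop, backed off a quarter turn and left gripped.

- **Bungs:** I lowered each one until it touched the tote floor, at the height I expected, before letting go. The last pictures show both standing upright. The slug is still in its place in the tray, and I didn't touch anything else.
- **Tightening the cap:** I turned it clockwise about 95° until the torque jumped from about 0.1 to 1.5 N·m. A further 2° push levelled off at about 1.6 N·m, so it had bottomed out. The pads slipped a few degrees on the cap there.
- **Backing off:** I measured the quarter turn from where the wind-up torque fell to zero, at a yaw of −10.1°, and stopped at +79.9°. The rib on the cap stayed in place between the fingers, so the grip didn't slip. I judge the 90° good to about 1°.
- **Oddities:** The gripper read about 3 mm narrower than the bung diameter and 2 mm narrower than the cap's. I put this down to soft pads. About 8 N of force was left on the cap at the end, because the gripper was 1–2 mm off its centre.

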